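# Shift the filament feeder's gate selector from park to feed

### The job

Put the filament feeder with the orange knob into feed: with the fingertips, push its knob along the L-shaped slot from the red-marked end to the corner, then sideways round the corner, fully home to the end of the slot at the green mark. Only push it: never take the knob between the fingers. Leave the knob of the blue feeder where it is, do not disturb the loose things standing about, and finish clear of everything.

Things in the scene. Friction and masses are not known exactly. Their poses are not given: they have to be found in the camera images.
- feeder_a: Filament feeder with the orange knob, fixed to the bench: box 170 x 150 mm, silver cover plate 50 mm above the bench. Origin: centre of its underside; x runs along the long leg of its slot (park to corner), y along the short leg (corner to end), z up. The feeders may stand left or right. Above its cover: the knob, and a loose green bushing near x -60, y 48 mm.
- a_knob (a point): Centre of the top of the orange knob, an upright cylinder 22 mm across, from 6 to 48 mm above the cover (top 98 mm above the bench), over a collar 28 mm across and 2 mm thick and a 13 mm pin in the slot (2.5 mm free on each side). Slides at 1.5 N plus 8 N per m/s; cannot tilt or be lifted; stays where left; stops hard at corner and end.
- a_start (a point): Start of the L-shaped slot (18 mm wide) at the red mark, on the cover surface; at x -35, y -20 mm in the frame of the orange-knobbed feeder.
- a_corner (a point): Corner of the slot, a square turn, on the cover surface; at x 35, y -20 mm in the frame of the orange-knobbed feeder.
- a_long (a joint): Travel of the orange knob along the long leg (feeder x), m: 0 at the red-marked start, 0.070 at the corner, 0.067 to 0.070 all along the short leg. Starts between 0 and 0.020. The turn can be made only above about 0.067.
- a_short (a joint): Travel of the orange knob along the short leg (feeder y), m: 0 in the long leg and at the corner, 0.045 fully home at the green-marked end.
- a_end (a point): End of the slot at the green mark, on the cover surface; at x 35, y 25 mm in the frame of the orange-knobbed feeder: where the axis of the knob must finish.
- feeder_b: Filament feeder with the blue knob, fixed to the bench: box 170 x 150 mm, silver cover plate 50 mm above the bench. Origin: centre of its underside; x runs along the long leg of its slot (park to corner), y along the short leg (corner to end), z up. The feeders may stand left or right. Above its cover: the knob, and a loose brass spacer near x -60, y 48 mm.
- b_knob (a point): Centre of the top of the blue knob, of the same size and as free to slide as the orange one; it must stay where it is.
- bushing: Loose green bushing standing on the orange-knobbed feeder, 34 mm in diameter, 22 mm high. Origin: centre of its underside.
- spacer: Loose brass cylinder standing on the blue-knobbed feeder, 32 mm in diameter, 20 mm high. Origin: centre of its underside.
- glue: Glue stick, white with a red cap, standing on the bench between the robot and the feeders, 32 mm in diameter, 90 mm high. Origin: centre of its underside.
- jar: Closed jar standing on the left of the bench, 60 mm in diameter, 75 mm high. Origin: centre of its underside.
- driver: Screwdriver lying on the right of the bench, about 200 mm long. Origin: under its middle.
- spool: Small grey spool of yellow filament lying flat on the right of the bench, 110 mm in diameter, 50 mm high. Origin: centre of its underside.

How it is judged:
On the way:
1. the orange knob has been pushed along the long leg to the corner (value of joint a_long above 0.064 m), for 0.1 s.
At the end, for the whole second after the job is handed in: The orange knob rests at the green-marked end of its slot, within 5 mm of the end of the short leg and 7 mm of the slot's end point; the blue knob is within 5 mm, and every loose thing within 20 mm, of where it began (value of joint a_long above 0.064 m and value of joint a_short above 0.04 m and horizontal distance between a_knob and a_end below 0.007 m and velocity of joint a_short between -0.005 and 0.005 m/s and velocity of joint a_long between -0.005 and 0.005 m/s and distance of b_knob from where it was at the start of the episode below 0.005 m and distance of each of bushing, spacer, glue, jar, driver, spool from where it was at the start of the episode below 0.02 m); the robot touches nothing.
It fails at once if the orange knob was taken between the fingers (grasp point within 12 mm of the knob's axis and lower than 12 mm above its top) (horizontal distance between the grasp point and a_knob below 0.012 m and z of the grasp point in the frame of a_knob below 0.012 m).
It fails at once if the blue knob was moved by more than 5 mm (distance of b_knob from where it was at the start of the episode above 0.005 m).
It fails at once if a loose thing was lifted, carried or knocked (moved by more than 20 mm) (distance of any of bushing, spacer, glue, jar, driver, spool from where it was at the start of the episode above 0.02 m).
It fails at once if a standing thing was tipped over (angle between any of bushing, spacer, glue, jar, spool's own z axis and vertical above 0.5 rad).
It also fails if it takes over 43 s, if anything falls off the work surface, if the arm or the gripper's body presses on something with over 40 N, if the wrist force passes 120 N, or if a joint passes its speed limit or range.

### The arm

A 6-joint arm with a two-finger parallel gripper is mounted at the origin on the work surface. World frame = base frame: x ahead of the robot, y to its left, z up, the work surface at z = 0. Lengths are in m, angles in rad, forces in N, time in s.
With the tool pointing down it reaches from about 0.25 to 0.775 m from the base axis. Payload 4 kg.
Tool frame: the origin (TCP) lies at the very end of the fingers, on their centre line; the grasp point (between the pads) lies 19 mm behind it; z points along the fingers, y is the direction in which the jaws open and shut (so a half turn about z gives the same grasp; the last joint's range is limited). The gripper opens to 94 mm and grips with 3 to 60 N. Pads are 16 mm wide; open, the fingers measure 119 mm over their backs; the gripper's body (75 mm by 177 mm) begins 78 mm behind the grasp point.
Start: joints at [-1.314, 0.087, 1.371, -0, 1.684, -0.103], TCP at [0.194, -0.515, 0.206] pointing down, gripper open.
Joint ranges: [-3.1, 3.1], [-0.76, 2.03], [0.27, 2.55], [-1.08, 4.22], [0.17, 2.65], [-2.57, 2.57]. Speed limits (rad/s): [2.79, 2.79, 3.14, 3.14, 3.14, 3.14].

### API

Orientations are given as [roll, pitch, yaw] about the fixed x, y, z axes, in that order (R = Rz(yaw) Ry(pitch) Rx(roll)).
In Python, from bench import robot, cams, models gives the robot as it stands.
- The arm moves only by the tool step_arm, never from a script. Its argument "series" is a list of rows, each a list of 5 numbers: the gripper command: -1 is shut, 1 is fully open, values between are in proportion, then the shift along the tool's x, y, z in mm, then the turn about the tool's z in degrees. A call has 1 to 20 rows; each row is the pose to reach, as a shift and turn from the pose commanded when the call began, along the tool's axes at that moment; what a row does not reach only later rows make up. A row lasts 1/8 s, in which the tool goes at most 62.5 mm and 10.7 degrees, less where a joint would pass 70% of its speed; a pose out of reach is approached as far as the arm can. A call with a gripper value outside its range is refused whole. The fingers move at their own pace and stop on an object; the grip force is fixed at half the most. Time passes only in rows, so rows that repeat a pose let the fingers close. It gives the time, the measured TCP pose, the force and the opening at its end, in the units of the state.
- robot.get_obs(): the state, without advancing time (a new reading comes with each control period).
- cams.snapshot(name): name is "scene" or "top" or "wrist"; returns a dict with "pixels" (480x640x3 uint8, red, green, blue), "fov_y" (degrees; the focal length in pixels is half the picture's height over the tangent of half this angle, whatever the lens; pixels are square), "cx", "cy" (the principal point, pixels), "R" (3x3) and "t" (3): a world point X has camera coordinates R X + t. Camera axes: x right, y down, z forward; pixel columns grow to the right and rows downward; lengths in m; the calibration is good to about 2 mm. A picture is of the moment at which its call begins. There is no depth.
- robot.close_job(): hands the job in, once; it reports no verdict.
Trained networks look in a picture, given as the dict that the camera call returned (one of the last four; its "shot" number tells which), for a name from the list of things; names that differ only in an ending like _2 or _b are one class to them, and where a whole thing is asked for, a point or a joint stands for the part that bears it (a point fixed in the world has none). Each returns a list of dicts, best first, with "p" (0 to 1); they miss things now and then, are a little off and sometimes report something else, mostly with a low value. They report only what shows in the picture. A call takes as long as a camera call.
- models.find_in(picture, label): "position" ([x, y, z] in m, in world coordinates, good to about 4 mm: the middle of the surface that is visible of it).
- models.pinpoint(picture, label): "position" ([x, y, z] in m, in world coordinates, good to about 4 mm: a listed point, or the origin of a listed thing).
The state is a dict: "time": time; "joint_positions": joint angles; "qvel": joint speeds; "joint_torque": joint torques, N m; "tool_pos": TCP position; "ee_rot": TCP orientation; "wrist_force": force on the tool from outside, world axes, zero at the start; "wrist_torque": the same for the moment, N m; "width": finger opening in m.
Only numpy, scipy, OpenCV 4.12 (cv2) and the standard library are available. Lean on these libraries where they do the work, as an engineer would, in place of code of your own. Each camera call takes 0.05 s, during which the arm holds its last target. There are 200 camera calls.

## Working session

There is one attempt and no reset: what is moved stays moved. The work goes in short steps, Python scripts to look and compute and a tool call to move; the robot and the scene stay as the last step left them, time stands still between calls to the robot, and variables do not carry over. Pictures are saved under pics/ and viewed, about 8 in all and at most 12, crops included, and the job is handed in when it is done.

Besides the shell and the picture viewer there is one more tool, called after "Emit:" as name(argument=value, ...) on one line, values as JSON. step_arm: Moves the arm, as the interface text tells. Its arguments: {"type":"object","properties":{"series":{"type":"array","items":{"type":"array","items":{"type":"number"}}}},"required":["series"]}

```bash
mkdir -p pics; cat > h.py <<'E'
import numpy as np, cv2
from bench import robot, cams, models
def save(p,n): cv2.imwrite(f'pics/{n}.png',cv2.cvtColor(p['pixels'],cv2.COLOR_RGB2BGR))
def proj(p,X):
    c=np.array(p['R'])@np.array(X)+np.array(p['t']); f=240/np.tan(np.radians(p['fov_y'])/2)
    return np.array([p['cx']+f*c[0]/c[2],p['cy']+f*c[1]/c[2]])
def unproj(p,u,z):
    f=240/np.tan(np.radians(p['fov_y'])/2); R=np.array(p['R']); C=-R.T@np.array(p['t'])
    d=R.T@np.array([(u[0]-p['cx'])/f,(u[1]-p['cy'])/f,1]); return C+d*(z-C[2])/d[2]
E
python3 - <<'E'
from h import *
np.set_printoptions(precision=4,suppress=True)
o=robot.get_obs();print(o['time'],o['tool_pos'],o['ee_rot'],o['width'])
for c in ['top','scene']:
    p=cams.snapshot(c);save(p,c+'0')
    print(c,-np.array(p['R']).T@p['t'])
    for l in ['feeder_a','a_knob','a_start','a_corner','a_end','feeder_b','b_knob','bushing','spacer','glue','jar','spool']:
        r=models.pinpoint(p,l)
        for q in r[:2]: print(l,np.array(q['position']),round(q['p'],2),proj(p,q['position']).round())
E
```

```text
0.0 [ 0.1935 -0.5143  0.2043] [-3.1395 -0.0002  0.3599] 0.0939804187235737
top [ 0.4366 -0.027   1.0438]
feeder_a [ 0.5624 -0.1979 -0.0063] 0.8 [398. 216.]
feeder_a [0.5292 0.2136 0.0027] 0.8 [214. 226.]
a_knob [ 0.5246 -0.2053  0.0995] 0.56 [410. 228.]
a_start [ 0.5207 -0.2068  0.0496] 0.75 [406. 232.]
a_corner [ 0.5867 -0.2316  0.0472] 0.89 [418. 202.]
a_end [ 0.6041 -0.1912  0.0502] 0.71 [399. 193.]
feeder_b [ 0.5624 -0.1979 -0.0063] 0.8 [398. 216.]
feeder_b [0.5292 0.2136 0.0027] 0.8 [214. 226.]
b_knob [0.504  0.2008 0.1001] 0.57 [209. 234.]
bushing [ 0.5192 -0.1352  0.0492] 0.49 [372. 232.]
spacer [0.5027 0.2753 0.0475] 0.72 [180. 235.]
glue [0.4103 0.0115 0.0015] 0.63 [303. 281.]
jar [ 0.4976  0.4329 -0.0013] 0.89 [116. 237.]
scene [ 1.0132 -0.6516  0.7485]
feeder_a [0.5338 0.2122 0.0017] 0.72 [366. 224.]
feeder_a [0.4129 0.0172 0.001 ] 0.21 [280. 244.]
a_knob [ 0.5204 -0.2026  0.1007] 0.56 [246. 284.]
a_start [ 0.5258 -0.2067  0.0479] 0.86 [248. 306.]
a_corner [ 0.589  -0.2298  0.05  ] 0.76 [264. 328.]
a_corner [ 0.6758 -0.4375 -0.0024] 0.62 [218. 458.]
a_end [ 0.599  -0.1894  0.051 ] 0.84 [282. 318.]
feeder_b [0.5338 0.2122 0.0017] 0.72 [366. 224.]
feeder_b [0.4129 0.0172 0.001 ] 0.21 [280. 244.]
b_knob [0.5053 0.2033 0.0938] 0.57 [358. 192.]
bushing [ 0.5238 -0.1367  0.0495] 0.59 [271. 285.]
spacer [0.5016 0.2779 0.054 ] 0.45 [371. 192.]
glue [ 0.414   0.0155 -0.0011] 0.68 [280. 245.]
glue [ 0.561  -0.1969 -0.0011] 0.44 [266. 328.]
jar [ 0.4985  0.4368 -0.0023] 0.71 [398. 184.]
spool [ 0.6755 -0.4373 -0.0017] 0.95 [218. 457.]
spool [0.4151 0.0155 0.0007] 0.25 [280. 245.]
```

View pics/top0.png

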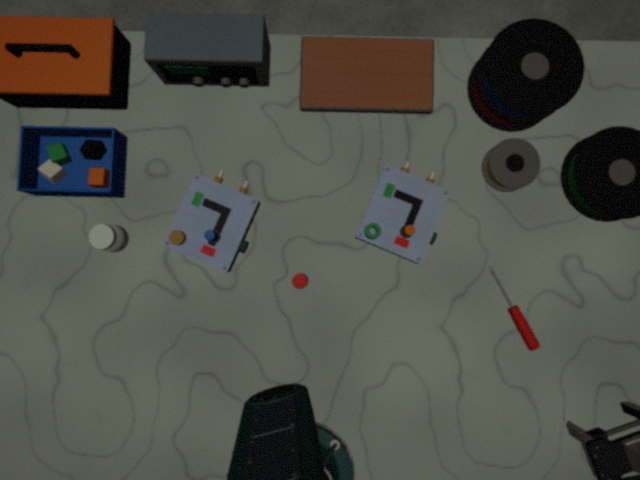

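View pics/scene0.png

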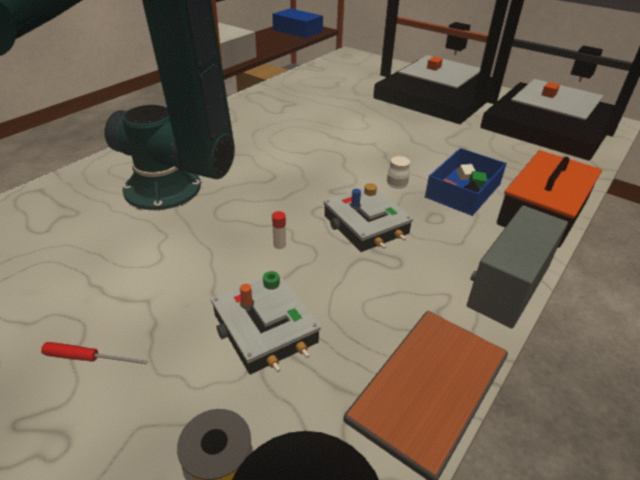

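The orange feeder is the right-hand one: its knob is at top px (410,229), near the red end, and its green end is at (388,190). The bushing is at (372,232) and the glue stick at (300,281). I'll fit the frame and compute the approach.

```bash
cat >> h.py <<'E'
def rel(F,yaw,fx,fy,z,yawt=None):
    "shift in tool mm to feeder point, turn in deg to align tool x with feeder x"
    from scipy.spatial.transform import Rotation as Ro
    o=robot.get_obs(); R=Ro.from_euler('xyz',o['ee_rot']).as_matrix()
    c,s=np.cos(yaw),np.sin(yaw); W=np.array([F[0]+c*fx-s*fy,F[1]+s*fx+c*fy,z])
    return (R.T@(W-o['tool_pos'])*1000).round(1), np.degrees(o['ee_rot'][2]-yaw).round(1)
def tof(F,yaw,W):
    d=np.array(W)[:2]-F; c,s=np.cos(yaw),np.sin(yaw); return np.array([c*d[0]+s*d[1],-s*d[0]+c*d[1]])
def fit(A,B):
    A=np.array(A,float);B=np.array(B,float)[:,:2];a=A-A.mean(0);b=B-B.mean(0)
    y=np.arctan2((a[:,0]*b[:,1]-a[:,1]*b[:,0]).sum(),(a*b).sum());c,s=np.cos(y),np.sin(y)
    return B.mean(0)-np.array([[c,-s],[s,c]])@A.mean(0),y
E
python3 - <<'E'
from h import *
A=[[0,0],[-.035,-.02],[.035,-.02],[.035,.025]]*2
B=[[.5624,-.1979],[.5207,-.2068],[.5867,-.2316],[.6041,-.1912],[.561,-.197],[.5258,-.2067],[.589,-.2298],[.599,-.1894]]
F,y=fit(A,B);print(F,y,'knob',tof(F,y,[.5225,-.204]),'bush',tof(F,y,[.5215,-.136]))
print(rel(F,y,-.07,-.02,.2), robot.get_obs()['joint_positions'])
E
```

```text
[ 0.56172061 -0.19970676] -0.3601789657454561 knob [-0.03519085 -0.01784074] bush [-0.06009273  0.04544351]
(array([ 389.6, -196.4,    5.5]), np.float64(41.3)) [-1.31411302e+00  8.71891329e-02  1.37073518e+00  1.88940237e-05
  1.68360926e+00 -1.03136422e-01]
```

Emit:
step_arm(series=[[-1,50,-25,0,5],[-1,100,-50,0,10],[-1,150,-75,0,16],[-1,200,-100,0,21],[-1,250,-126,0,27],[-1,300,-151,0,32],[-1,350,-176,0,37],[-1,390,-196,0,41.3],[-1,390,-196,0,41.3],[-1,390,-196,0,41.3],[-1,390,-196,0,41.3]])

```text
time: 2.68
tool_pos: [0.489, -0.1951, 0.2056]
ee_rot: [3.141, -0.0, -0.363]
wrist_force: [0.6, 0.6, -0.5]
width: 0.0003
```

```bash
python3 - <<'E'
from h import *
np.set_printoptions(precision=4,suppress=True)
o=robot.get_obs();print(o['time'],o['tool_pos'],o['ee_rot'],o['width'],o['wrist_force'])
p=cams.snapshot('wrist');save(p,'w1')
for l in ['a_knob','a_start','a_corner','a_end','feeder_a','bushing']:
    for q in models.pinpoint(p,l)[:1]: print(l,np.array(q['position']),round(q['p'],2),proj(p,q['position']).round())
E
```

```text
2.675 [ 0.489  -0.1951  0.2056] [ 3.1411 -0.     -0.3626] 0.00028473905419116723 [ 0.5888  0.5899 -0.5456]
a_knob [ 0.521  -0.2065  0.097 ] 0.68 [320. 194.]
a_start [ 0.5215 -0.2064  0.0482] 0.84 [320. 187.]
a_corner [ 0.5846 -0.2288  0.0481] 0.6 [318. 109.]
a_end [ 0.6063 -0.185   0.0474] 0.66 [261. 103.]
feeder_a [ 0.5625 -0.2024  0.0009] 0.84 [301. 145.]
bushing [ 0.5249 -0.1309  0.0516] 0.58 [240. 214.]
```

View pics/w1.png

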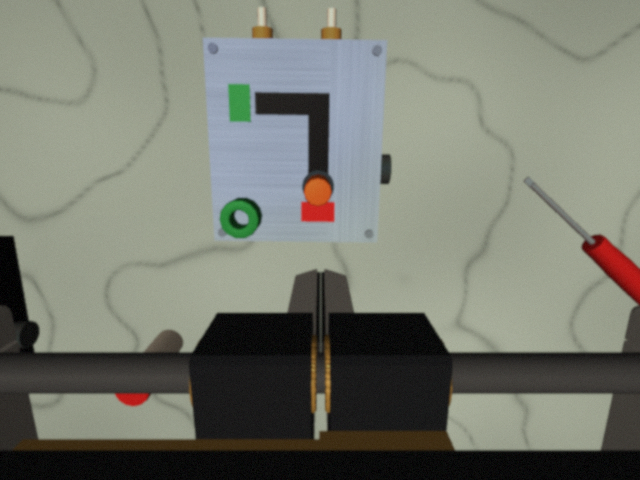

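The wrist view shows the knob at (317,190), straight ahead of the closed fingertips at (320,272). The slot corner is at (319,103) and the end at (264,103). I'll check these with my own projection.

```bash
python3 - <<'E'
from h import *
np.set_printoptions(precision=4,suppress=True)
p=cams.snapshot('wrist')
k=unproj(p,(317.5,190.5),.098);c=unproj(p,(318.8,103.5),.05);e=unproj(p,(264.5,103.5),.05)
print(k,c,e)
A=[[0,0],[-.035,-.02],[.035,-.02],[.035,.025]]*2+[[.035,-.02],[.035,.025]]*2+[[0,0],[-.035,-.02],[.035,-.02],[.035,.025]]
B=[[.5624,-.1979],[.5207,-.2068],[.5867,-.2316],[.6041,-.1912],[.561,-.197],[.5258,-.2067],[.589,-.2298],[.599,-.1894],c[:2],e[:2],c[:2],e[:2],[.5625,-.2024],[.5215,-.2064],[.5846,-.2288],[.6063,-.185]]
F,y=fit(A,B);print(F,y)
for w in (k,c,e,robot.get_obs()['tool_pos']): print(tof(F,y,w))
for q in [(-.07,-.02),(.02,-.02),(-.07+.08,-.055)]: print(rel(F,y,*q,.068))
E
```

```text
[ 0.5251 -0.2051  0.098 ] [ 0.5885 -0.23    0.05  ] [ 0.6048 -0.187   0.05  ]
[ 0.562  -0.1994] -0.35147045015081074
[-0.0327 -0.0181]
[ 0.0354 -0.0196]
[0.0359 0.0264]
[-0.0698 -0.0202]
(array([ -0.2,  -0.2, 137.5]), np.float64(-0.6))
(array([ 89.8,  -1.1, 137.6]), np.float64(-0.6))
(array([ 80.1,  34. , 137.6]), np.float64(-0.6))
```

Emit:
step_arm(series=[[-1,0,0,45,0],[-1,0,0,90,0],[-1,0,0,125,0],[-1,0,0,137,0],[-1,0,0,137,0],[-1,8,0,137,0],[-1,16,0,137,0],[-1,24,0,137,0],[-1,32,0,137,0],[-1,40,0,137,0],[-1,48,0,137,0],[-1,56,0,137,0],[-1,64,0,137,0],[-1,71,0,137,0],[-1,76,0,137,0],[-1,80,0,137,0],[-1,83,0,137,0],[-1,83,0,137,0]])

```text
time: 5.32
tool_pos: [0.5677, -0.2234, 0.0684]
ee_rot: [-3.141, -0.001, -0.361]
wrist_force: [-0.1, -0.3, -0.3]
width: 0.0001
```

```bash
python3 - <<'E'
from h import *
np.set_printoptions(precision=4,suppress=True)
F,y=np.array([.562,-.1994]),-.355
o=robot.get_obs();print(tof(F,y,o['tool_pos']),o['tool_pos'][2],o['wrist_force'])
p=cams.snapshot('wrist');save(p,'w2')
for q in models.pinpoint(p,'a_knob')[:1]: print(tof(F,y,q['position']),q)
E
```

```text
[ 0.0137 -0.0205] 0.06836934235376048 [-0.1137 -0.2779 -0.2983]
[ 0.035  -0.0205] {'position': [0.5877, -0.2308, 0.0962], 'p': 0.91}
```

View pics/w2.png

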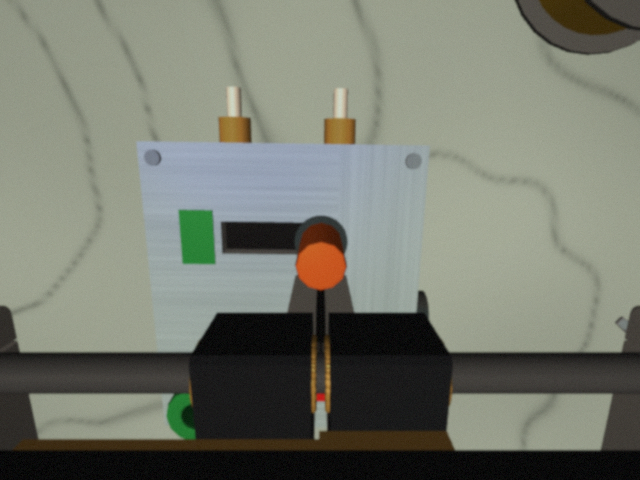

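The knob is near the corner: its top is at (321,265), and its pin is lined up with the short leg. I'll press on gently until the stop shows in the force.

Emit:
step_arm(series=[[-1,1,0,0,0],[-1,2,0,0,0],[-1,3,0,0,0],[-1,3,0,0,0]])

```text
time: 5.92
tool_pos: [0.5685, -0.2235, 0.0685]
ee_rot: [-3.141, 0.004, -0.361]
wrist_force: [-6.1, 2.6, 4.4]
width: 0.0004
```

Emit:
step_arm(series=[[-1,-12,0,0,0],[-1,-24,0,0,0],[-1,-24,20,0,0],[-1,-24,40,0,0],[-1,-24,43,0,0],[-1,0,43,0,0],[-1,19,43,0,0],[-1,19,43,0,0],[-1,19,35,0,0],[-1,19,27,0,0],[-1,19,19,0,0],[-1,19,11,0,0],[-1,19,3,0,0],[-1,19,-4,0,0],[-1,19,-10,0,0],[-1,19,-14,0,0],[-1,19,-14,0,0]])

```text
time: 8.05
tool_pos: [0.5932, -0.2174, 0.0685]
ee_rot: [-3.141, -0.0, -0.361]
wrist_force: [-0.4, 0.1, 0.2]
width: 0.0008
```

```bash
python3 - <<'E'
from h import *
np.set_printoptions(precision=4,suppress=True)
F,y=np.array([.562,-.1994]),-.355
o=robot.get_obs();print(tof(F,y,o['tool_pos']),o['tool_pos'][2],o['wrist_force'])
p=cams.snapshot('wrist');save(p,'w3')
for q in models.pinpoint(p,'a_knob')[:1]: print(tof(F,y,q['position']),q)
E
```

```text
[ 0.0355 -0.006 ] 0.06851773317539137 [-0.3777  0.1182  0.2356]
[0.0396 0.0269] {'position': [0.6085, -0.1879, 0.0474], 'p': 0.59}
```

View pics/w3.png

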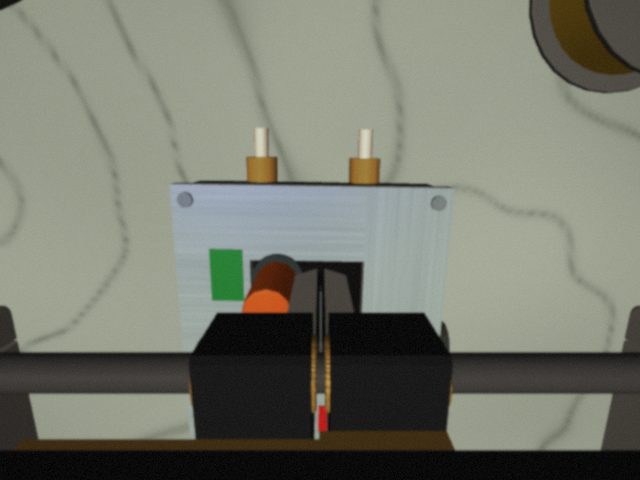

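The knob, with its top at about (268,295), has turned the corner and is partway along the short leg. I'll keep pushing it home.

Emit:
step_arm(series=[[-1,0,-2,0,0],[-1,0,-4,0,0],[-1,0,-6,0,0],[-1,0,-7,0,0],[-1,0,-8,0,0],[-1,0,-8,0,0]])

```text
time: 8.9
tool_pos: [0.5957, -0.2108, 0.0685]
ee_rot: [3.141, -0.0, -0.361]
wrist_force: [0.0, -2.6, 0.8]
width: 0.0004
```

Emit:
step_arm(series=[[-1,0,-1,0,0],[-1,0,-2,0,0],[-1,0,-3,0,0],[-1,0,-4,0,0],[-1,0,-4,0,0]])

```text
time: 9.52
tool_pos: [0.5959, -0.2103, 0.0685]
ee_rot: [3.135, -0.0, -0.363]
wrist_force: [-3.0, -10.0, -1.3]
width: 0.0002
```

It is hard against the end stop: about 10 N with almost no motion. Next I retreat and check.

Emit:
step_arm(series=[[-1,0,12,0,0],[-1,0,32,0,0],[-1,0,32,-40,0],[-1,0,32,-90,0],[-1,0,32,-140,0],[-1,-50,50,-150,0],[-1,-100,50,-150,0],[-1,-100,50,-150,0],[-1,-100,50,-150,0]])

```text
time: 10.65
tool_pos: [0.4862, -0.2186, 0.2189]
ee_rot: [-3.141, -0.001, -0.361]
wrist_force: [0.1, 0.4, 0.1]
width: 0.0005
```

```bash
python3 - <<'E'
from h import *
np.set_printoptions(precision=4,suppress=True)
F,y=np.array([.562,-.1994]),-.355
o=robot.get_obs();print(o['time'],o['tool_pos'],o['wrist_force'])
for c in ['wrist','top']:
    p=cams.snapshot(c);save(p,c+'4')
    for l in ['a_knob','a_end','b_knob','bushing','spacer','glue','jar','spool']:
        for q in models.pinpoint(p,l)[:1]: print(c,l,np.array(q['position']),tof(F,y,q['position']),round(q['p'],2))
E
```

```text
10.65 [ 0.4862 -0.2186  0.2189] [0.0942 0.3787 0.0789]
wrist a_knob [ 0.6015 -0.1913  0.0982] [0.0342 0.0213] 0.64
wrist a_end [ 0.6088 -0.186   0.047 ] [0.0392 0.0288] 0.85
wrist bushing [ 0.5232 -0.1321  0.0541] [-0.0598  0.0496] 0.64
wrist glue [0.4156 0.0173 0.0023] [-0.2126  0.1523] 0.84
top a_knob [ 0.6042 -0.1863  0.0989] [0.035 0.027] 0.57
top a_end [ 0.6045 -0.1887  0.0512] [0.0361 0.0248] 0.74
top b_knob [0.5056 0.2015 0.1003] [-0.1922  0.3563] 0.69
top bushing [ 0.5207 -0.1318  0.0498] [-0.0622  0.049 ] 0.72
top spacer [0.4995 0.2756 0.048 ] [-0.2237  0.4237] 0.49
top glue [0.4152 0.0149 0.002 ] [-0.2121  0.1499] 0.65
top jar [0.5003 0.432  0.0002] [-0.2773  0.5706] 0.93
top spool [ 0.5861 -0.2311  0.0479] [ 0.0336 -0.0213] 0.71
```

View pics/wrist4.png

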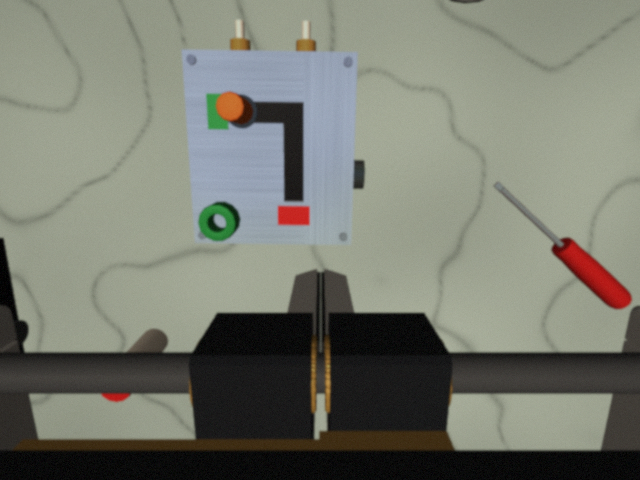

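The knob's collar is at (242,110), at the green end of the slot, and the rest of the slot is empty. The bushing is still upright in its place, so I'm handing in.

```bash
python3 -c "
from h import *
p=cams.snapshot('wrist');print(tof(np.array([.562,-.1994]),-.355,unproj(p,(230,106.5),.098)))
print(robot.close_job())"
```

```text
[0.0349173  0.02446998]
the job is handed in; nothing more can be done
None
```

I pushed the orange knob into feed with the closed fingertips: along the long leg to the corner, then round it to the green-marked end. It was never taken between the fingers, and the job was handed in at about 11 s of the 43 s allowed.

- **Stops:** at both the corner and the end, the knob stopped moving and the wrist force rose, to about 8 N and 10 N. I took that as the hard stop each time.
- **Final knob position:** my projection from the last wrist picture puts the knob axis at x 34.9, y 24.5 mm in the feeder frame. The target is x 35, y 25 mm. The networks gave y 21 mm from the wrist camera and 27 mm from the top camera, which differ by about their stated error of 4 mm.
- **Other things:** the blue knob, bushing, spacer, glue and jar were found where they began, within measuring error.
    - **Spool:** the last top picture gave a false reading, on the orange feeder's slot corner, so I did not re-measure it.
    - **Screwdriver:** I never measured it. It still shows in the last wrist picture, and the arm went near neither of the two while pushing.
- **Arm:** it finished clear, with the fingertips about 0.22 m above the bench and the wrist force near zero.

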